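# Fetch the solenoid valve from behind the descaler bottle

### The job

I need the white solenoid valve that lies behind the white, green-capped descaler bottle in the narrow grey bench tray. Move that bottle out of the tray and stand it upright out of the way, lay the valve, the same way up, in the middle of the dark smoked lid beside the tray, then stand the bottle back upright on the mark in the tray where it stood.

Things in the scene. Friction and masses are not known exactly. Their poses are not given: they have to be found in the camera images.
- bottle: White descaler bottle, green cap, 0.35 to 0.58 kg, 74 mm across, 198 mm tall; cap 38 mm across from 172 to 198 mm up, easily gripped from above. Origin: centre of its underside, z up, x towards the tray's back. It stands on the round yellow-edged mark near the front of the grey tray.
- valve: White plastic solenoid valve, 40x55x21 mm, 60 g, lying in the tray some 80 mm behind the bottle's centre. Origin under its middle, z up. Its block, to be gripped, spans x -20 to 16, y 2 to 24, z 0 to 18 mm; a spout 12 mm thick runs from it to y -28 mm at x -8, z 9 mm. Grip the block across its x (36 mm wide) at x -2, y 13 mm.
- lid_dish: Dark smoked oval lid lying flat, rim up, on the bench, fixed: 148 (own x, roughly away from the robot) x 176 mm (own y); floor 2 mm thick, rim 8 mm high. Origin: centre of its underside. It lies to the left or right of the tray. The bench in front of it is clear: the bottle can stand there, centred at x = 0.47 m; the bench's edge is at x = 0.43 m.
- bench_tray: Fixed grey tray, 210 mm from front to back, 96 mm wide; floor 4 mm thick, lip 12 mm high and 4 mm thick. Its x points to its back; origin under its floor, 90 mm behind the centre of the bottle's mark, 75 mm before its back edge. Beware: a thin black lead hangs from ceiling to floor at x 0.39, y 0.04 to 0.07 m, not to be struck: draw the arm in to pass it; all the work lies to its left.
Mind the look-alikes: they are no part of the job. Of the things that look like the valve, take the one that is farthest to the robot's left at the start.

How it is judged:
By the outcome, as a careful person would: the job done as asked, in the order asked, and still so for the second after the job is handed in, with the robot touching nothing.
It also fails if it takes over 72 s, if anything falls off the work surface, if the arm or the gripper's body presses on something with over 40 N, if the wrist force passes 120 N, or if a joint passes its speed limit or range.

### The arm

A 6-joint arm with a two-finger parallel gripper is mounted at the origin on a cart in front of the work surface, level with it; the furniture and walls round the work are solid. World frame = base frame: x ahead of the robot, y to its left, z up, the work surface at z = 0. Lengths are in mm, angles in rad, forces in N, time in s.
With the tool pointing down it reaches from about 350 to 875 mm from the base axis. Payload 4.2 kg.
Tool frame: the origin (TCP) lies midway between the tips of the shut fingers; the grasp point (between the pads) lies 19 mm behind it; z points along the fingers, y is the line along which they close (so a half turn about z gives the same grasp; the last joint's range is limited). The gripper opens to 85 mm and grips with 20 to 120 N. Pads are 22 mm wide; open, the fingers measure 114 mm over their backs; the gripper's body (76 mm by 85 mm) begins 54 mm behind the grasp point. The pads swing forward as they close: fully open they stand 13 mm farther back than shut.
Start: joints at [1.558, 0.385, 0.008, 0, -1.194, -0.259], TCP at [167.759, 602.043, 231.312] pointing down, gripper open.
Joint ranges: [-3.14, 3.14], [-1.21, 2.06], [-1.07, 1.41], [-3.16, 2.05], [-2.99, -0.16], [-3.1, 3.1]. Speed limits (rad/s): [2.79, 2.79, 3.14, 3.14, 3.14, 3.14].

### API

Orientations are given as a unit quaternion [x, y, z, w].
In Python, from bench import read_state, get_image, job_done gives the robot as it stands.
- The arm moves only by the shell command python3 -m jog 'ROWS'. ROWS is JSON, a list of rows, each a list of 3 entries, a list of its own where there are three numbers: the shift along the world's x, y, z scaled (see below), then the turn, a rotation vector about the world's x, y, z scaled (see below), then the gripper's target within -1 to 1 (shut at 1, half-way at 0, fully open at -1). In form: [[[x, y, z], [wx, wy, wz], claw], ...]. A call has 1 to 20 rows; each row is the pose to reach, as a shift and turn from the pose commanded when the call began; what a row does not reach only later rows make up. The controller multiplies each number of a shift by 10 cm and each number of a turn by 120 degrees. A row lasts 1/10 s, in which the tool goes at most 50 mm and 8.59 degrees, less where a joint would pass 70% of its speed; a pose out of reach is approached as far as the arm can. A call with a number of a shift or a turn outside -1 to 1 is refused whole. A call with a gripper value outside its range is refused whole. The fingers move at their own pace and stop on an object; the grip force is fixed at half the most. Time passes only in rows, so rows that repeat a pose let the fingers close. It gives the time, the measured TCP pose, the force, the opening and the grip force at its end, in the units of the state.
- read_state(): the state, without advancing time (a new reading comes with each control period).
- get_image(name): name is "side" or "top" or "wrist"; returns a dict with "frame" (400x640x3 uint8, red, green, blue), "range_z" (400x640 float32, mm along the optical axis (not along the pixel's ray), 0 where there is no reading), "fx", "fy", "cx", "cy" (pixels), "R" (3x3) and "t" (3): a world point X has camera coordinates R X + t. Camera axes: x right, y down, z forward; pixel columns grow to the right and rows downward; lengths in mm; the calibration is good to about 2 mm. A picture is of the moment at which its call begins.
- job_done(): hands the job in; it is judged then, once.
The state is a dict: "clock": time; "joints": joint angles; "joint_vel": joint speeds; "joint_efforts": joint torques, N m; "position": TCP position; "ee_rot": TCP orientation; "contact_force": force on the tool from outside, world axes, zero at the start; "wrist_torque": the same for the moment, N m; "gripper_width": finger opening in mm; "grasp_force": force on a finger pad.
Only numpy, scipy, OpenCV 4.12 (cv2) and the standard library are available. Lean on these libraries where they do the work, as an engineer would, in place of code of your own. Each camera call takes 0.05 s, during which the arm holds its last target. There are 200 camera calls.

## Working session

There is one attempt and no reset: what is moved stays moved. The work goes in short steps, Python scripts to look and compute and a shell command to move; the robot and the scene stay as the last step left them, time stands still between calls to the robot, and variables do not carry over. Pictures are saved under pics/ and viewed, at most 10 in all, crops included, and the job is handed in when it is done.

```bash
mkdir -p pics; cat > h.py <<'E'
import numpy as np, cv2
from bench import read_state, get_image, job_done
def grab(n,f):
    im=get_image(n); cv2.imwrite('pics/%s.png'%f, im['frame'][:,:,::-1]); np.savez('pics/%s.npz'%f,**im); return im
def pts(im):
    v,u=np.mgrid[0:400,0:640]; z=im['range_z']; 
    c=np.stack([(u-im['cx'])/im['fx']*z,(v-im['cy'])/im['fy']*z,z],-1)
    return (c-np.array(im['t']))@np.array(im['R'])
def ray(im,u,v,h):
    R=np.array(im['R']);t=np.array(im['t']); o=-R.T@t
    d=R.T@np.array([(u-im['cx'])/im['fx'],(v-im['cy'])/im['fy'],1]); return o+d*(h-o[2])/d[2]
E
python3 - <<'E'
from h import *
a=grab('top','top0');b=grab('side','side0')
for i in(a,b): print(-np.array(i['R']).T@i['t'])
print(np.array(a['R']).round(2).tolist());s=read_state();print(s['position'],s['ee_rot'],s['clock'],s['gripper_width'],s['contact_force'])
E
```

```text
[460.80076866 196.96598487 976.39999576]
[ 299.37270893 -484.38648001  498.11621309]
[[-0.0, -1.0, 0.01], [-0.99, 0.0, -0.11], [0.11, -0.01, -0.99]]
[167.61601773 601.57590686 230.347489  ] [ 9.90771270e-01 -1.35541026e-01 -7.89645982e-05  9.56411146e-04] 0.1 85.17807876331433 [0.5541832  0.05940491 0.64033349]
```

View pics/top0.png

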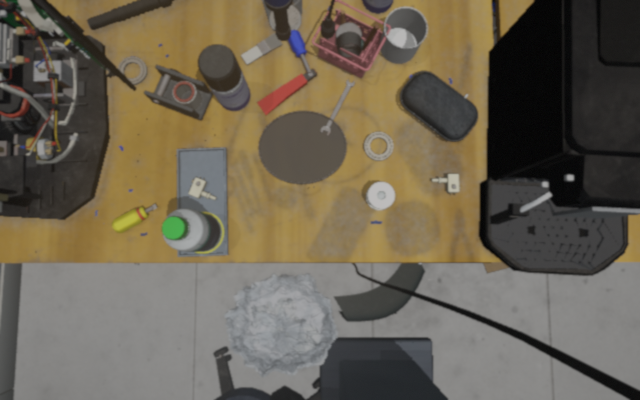

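View pics/side0.png

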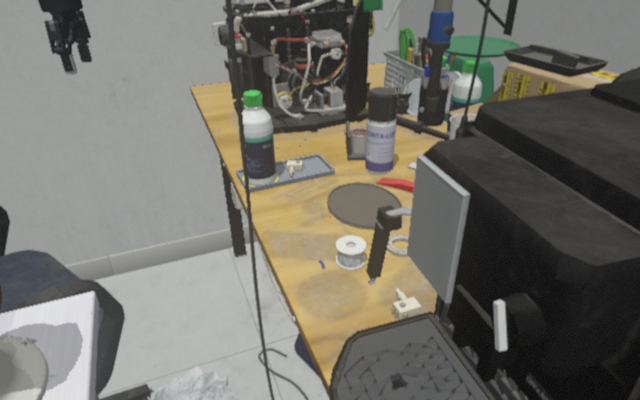

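The top view shows the tray at u 178–228, v 148–255, with the green cap at (174,228), the valve at (201,188) and the lid at (303,147). A similar valve lies at (448,183), which is farther right, so it isn't the one to take. The side view agrees and shows the lead hanging at about u 245.

```bash
python3 - <<'E'
from h import *
im=dict(np.load('pics/top0.npz'));P=pts(im);f=im['frame'];hsv=cv2.cvtColor(f,cv2.COLOR_RGB2HSV)
def info(n,m,h):
    v,u=np.nonzero(m); q=P[m]; q=q[im['range_z'][m]>0]
    c=ray(im,u.mean(),v.mean(),h)
    print(n,len(u),u.mean().round(1),v.mean().round(1),'ray',c.round(1),'pts med',np.median(q,0).round(1)); return u,v
g=np.zeros((400,640),bool);g[200:260,150:240]=1
info('cap',g&(hsv[...,0]>45)&(hsv[...,0]<80)&(hsv[...,1]>150),202)
w=np.zeros((400,640),bool);w[165:205,183:224]=1
m=w&(hsv[...,2]>150)&((hsv[...,0]<60)&(hsv[...,0]>5) )
u,v=info('valve',m,20)
# lid
d=np.zeros((400,640),bool);d[100:195,250:355]=1
m2=d&(hsv[...,2]<100)&(hsv[...,1]<110)
m2=cv2.morphologyEx(m2.astype(np.uint8),cv2.MORPH_OPEN,np.ones((5,5)))
cs=max(cv2.findContours(m2,0,2)[0],key=cv2.contourArea);e=cv2.fitEllipse(cv2.convexHull(cs));print('lid',e,ray(im,*e[0],6))
# tray
t=np.zeros((400,640),bool);t[140:262,165:240]=1
m3=t&(hsv[...,0]>90)&(hsv[...,0]<130)&(hsv[...,1]>25)&(hsv[...,2]<150)
cs=max(cv2.findContours(m3.astype(np.uint8),0,2)[0],key=cv2.contourArea);r=cv2.minAreaRect(cs);print('tray',r)
for p in cv2.boxPoints(r): print(p,ray(im,*p,12).round(1))
c=f[138:265,150:250];cv2.imwrite('pics/c1.png',cv2.resize(c,None,fx=4.5,fy=4.5,interpolation=2)[:,:,::-1])
E
```

```text
cap 0 nan nan ray [nan nan nan] pts med [nan nan nan]
valve 223 198.3 188.7 ray [572.2 419.6  20. ] pts med [571.1 421.   21.5]
lid ((302.040771484375, 147.0425567626953), (72.01728057861328, 86.80126953125), 86.93640899658203) [656.47468321 220.65933581   6.        ]<stdin>:5: RuntimeWarning: Mean of empty slice.
  ret = ret.dtype.type(ret / rcount)
<stdin>:6: RuntimeWarning: Mean of empty slice.
  return _methods._mean(a, axis=axis, dtype=dtype,
  ret = um.true_divide(
Traceback (most recent call last):
ValueError: max() iterable argument is empty
```

```bash
python3 - <<'E'
from h import *
im=dict(np.load('pics/top0.npz'));P=pts(im);f=im['frame'];hsv=cv2.cvtColor(f,cv2.COLOR_RGB2HSV);F=f.astype(int)
print('cap,tray,floor px',f[228,174],f[158,215],f[210,195],hsv[158,215])
m=np.zeros((400,640),bool);m[200:260,150:240]=1
m&=(F[...,1]>F[...,0]+60)&(F[...,1]>F[...,2]+40)
v,u=np.nonzero(m);e=cv2.minEnclosingCircle(np.stack([u,v],1).astype(np.float32));print('cap',e,len(u),ray(im,*e[0],202),np.median(P[m],0), P[m].max(0),P[m].min(0))
t=np.zeros((400,640),bool);t[140:262,165:240]=1
m3=t&(F[...,2]>F[...,0]+3)&(F[...,2]<160)
cs=max(cv2.findContours(m3.astype(np.uint8),0,2)[0],key=cv2.contourArea);r=cv2.minAreaRect(cs);print('tray',r)
for p in cv2.boxPoints(r): print(p,ray(im,*p,12).round(1))
c=f[138:265,150:250];cv2.imwrite('pics/c1.png',cv2.resize(c,None,fx=4.5,fy=4.5,interpolation=2)[:,:,::-1])
E
```

```text
cap,tray,floor px [ 76 168  78] [118 124 129] [90 90 88] [104  22 129]
cap ((173.0, 227.5), 11.236202239990234) 385 [490.80166236 414.61116885 202.        ] [490.13607767 414.25404612 202.20727884] [507.05389569 430.52082969 976.39999576] [460.80076866 196.96598487 198.28610085]
tray ((201.96685791015625, 201.57818603515625), (105.34642791748047, 47.69981384277344), 89.01223754882812)
[177.21248 149.32394] [650.7 464.4  12. ]
[224.9052  148.50165] [652.3 371.4  12. ]
[226.72124 253.83243] [447.8 364.1  12. ]
[179.02852 254.65472] [446.4 455.   12. ]
```

View pics/c1.png

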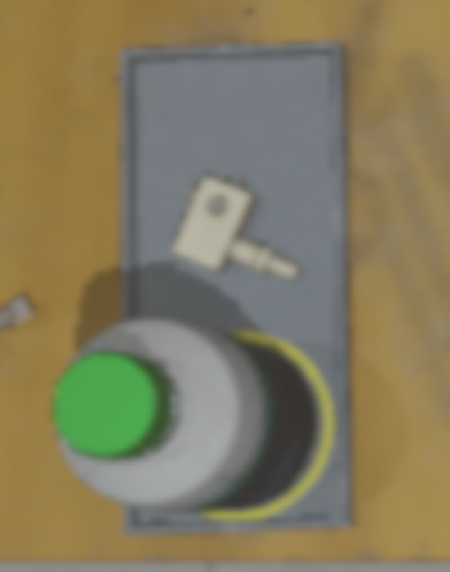

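The crop shows the block at about (212,225) with its spout pointing right and slightly down, so the valve yaw is about -25°. The mark is ringed yellow under the bottle. The cap is at (490.5,414.4,202), and the ray and depth agree. I'll move above the cap now.

```bash
python3 -m jog '[[[1,-0.58,0.1],[0,0,0],-1],[[1,-0.58,0.1],[0,0,0],-1],[[1,-0.58,0.1],[0,0,0],-1]]'
python3 -m jog '[[[1,-0.58,0.1],[0,0,0],-1],[[1,-0.58,0.1],[0,0,0],-1],[[1,-0.58,0.1],[0,0,0],-1]]'
python3 -m jog '[[[1,-0.58,0.1],[0,0,0],-1],[[1,-0.58,0.1],[0,0,0],-1],[[1,-0.58,0.1],[0,0,0],-1]]'
python3 -m jog '[[[0.23,-0.13,0],[0,0,0],-1],[[0.23,-0.13,0],[0,0,0],-1],[[0.23,-0.13,0],[0,0,0],-1],[[0.23,-0.13,0],[0,0,0],-1]]'
python3 - <<'E'
from h import *
grab('wrist','w1')
E
```

```text
clock: 0.4
position: [270.3, 541.9, 241.4]
ee_rot: [0.991, -0.137, 0.0, 0.0]
contact_force: [1.1, 0.7, 1.2]
gripper_width: 85.3
grasp_force: 0.0
clock: 0.7
position: [370.5, 484.0, 251.4]
ee_rot: [0.991, -0.137, 0.0, 0.0]
contact_force: [-0.6, 0.1, -1.5]
gripper_width: 85.4
grasp_force: 0.0
clock: 1.0
position: [470.4, 426.3, 261.1]
ee_rot: [0.991, -0.137, 0.0, 0.0]
contact_force: [-0.2, 0.5, -0.0]
gripper_width: 85.7
grasp_force: 0.0
clock: 1.4
position: [489.8, 415.8, 261.0]
ee_rot: [0.991, -0.135, -0.0, 0.0]
contact_force: [0.1, 0.1, 0.1]
gripper_width: 85.3
grasp_force: 0.0
```

View pics/w1.png

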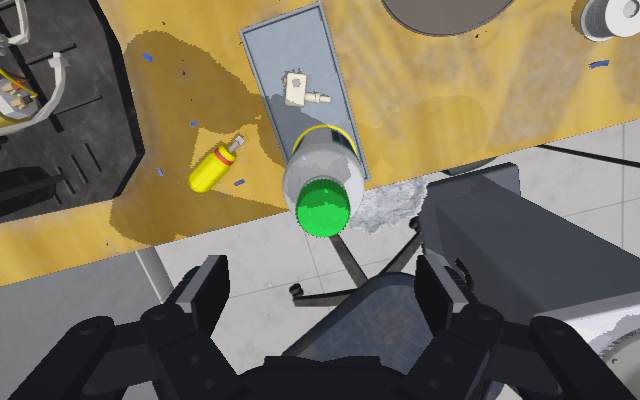

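The wrist view shows the cap at (323,209), centred between the open fingers, and the valve at (297,88). I'll descend and grip.

```bash
python3 -m jog '[[[0.01,-0.01,-0.3],[0,0,0],-1],[[0.01,-0.01,-0.6],[0,0,0],-1],[[0.01,-0.01,-0.75],[0,0,0],-1],[[0.01,-0.01,-0.86],[0,0,0],-1],[[0.01,-0.01,-0.86],[0,0,0],-1],[[0.01,-0.01,-0.86],[0,0,0],1],[[0.01,-0.01,-0.86],[0,0,0],1],[[0.01,-0.01,-0.86],[0,0,0],1],[[0.01,-0.01,-0.86],[0,0,0],1],[[0.01,-0.01,-0.86],[0,0,0],1],[[0.01,-0.01,-0.86],[0,0,0],1],[[0.01,-0.01,-0.86],[0,0,0],1],[[0.01,-0.01,-0.86],[0,0,0],1]]'
python3 - <<'E'
from h import *
im=dict(np.load('pics/w1.npz'));P=pts(im);F=im['frame'].astype(int)
m=np.zeros((400,640),bool);m[60:112,270:340]=1
m&=(F.min(2)>150)&(F[...,0]>F[...,2]+8)
m=cv2.morphologyEx(m.astype(np.uint8),cv2.MORPH_OPEN,np.ones((13,13)))>0
v,u=np.nonzero(m);w=np.array([ray(im,a,b,22)for a,b in zip(u,v)])[:,:2].astype(np.float32)
r=cv2.minAreaRect(w);print(len(u),r,cv2.boxPoints(r).round(),P[m][:,2].mean())
E
```

```text
clock: 2.75
position: [492.4, 414.6, 176.8]
ee_rot: [0.991, -0.135, 0.001, -0.001]
contact_force: [-0.9, 1.2, 5.3]
gripper_width: 36.6
grasp_force: 61.0
322 ((568.3621215820312, 423.4693908691406), (19.673572540283203, 18.37427520751953), 74.45674133300781) [[557. 416.]
 [575. 412.]
 [580. 430.]
 [562. 435.]] 21.261132789684396
```

```bash
python3 -m jog '[[[0,0,0.1],[0,0,0],1],[[0,0,0.3],[0,0,0],1],[[0,0,0.6],[0,0,0],1],[[0,0,0.8],[0,0,0],1],[[0,0,0.8],[0,0,0],1]]'
python3 -m jog '[[[-0.05,-0.3,0],[0,0,0],1],[[-0.1,-0.6,0],[0,0,0],1],[[-0.1,-0.85,0],[0,0,0],1],[[-0.1,-0.85,0],[0,0,0],1]]'
python3 -m jog '[[[-0.05,-0.3,0],[0,0,0],1],[[-0.1,-0.6,0],[0,0,0],1],[[-0.1,-0.8,0],[0,0,0],1],[[-0.1,-0.8,0],[0,0,0],1],[[-0.1,-0.8,0],[0,0,0],1],[[-0.1,-0.8,-0.4],[0,0,0],1],[[-0.1,-0.8,-0.6],[0,0,0],1],[[-0.1,-0.8,-0.7],[0,0,0],1],[[-0.1,-0.8,-0.7],[0,0,0],1]]'
python3 - <<'E'
from h import *
a=grab('side','s2')
im=a;P=pts(im);F=im['frame'].astype(int)
c=im['frame'];m=(F[...,1]>F[...,0]+60)&(F[...,1]>F[...,2]+40)&(P[...,0]<520)&(P[...,2]<300)
print(np.median(P[m],0),P[m][:,2].min())
E
```

```text
clock: 3.25
position: [492.5, 414.8, 257.9]
ee_rot: [0.991, -0.136, 0.001, -0.002]
contact_force: [-0.0, 0.3, -3.6]
gripper_width: 36.4
grasp_force: 60.8
clock: 3.65
position: [480.1, 325.4, 253.1]
ee_rot: [0.991, -0.137, -0.002, 0.002]
contact_force: [-0.6, 0.2, -4.4]
gripper_width: 36.1
grasp_force: 61.4
clock: 4.55
position: [471.4, 249.3, 183.7]
ee_rot: [0.991, -0.135, -0.001, 0.001]
contact_force: [-0.8, 0.1, -4.4]
gripper_width: 36.2
grasp_force: 61.8
[455.08002624 243.55352149 205.57765842] 187.53278606284402
```

View pics/s2.png

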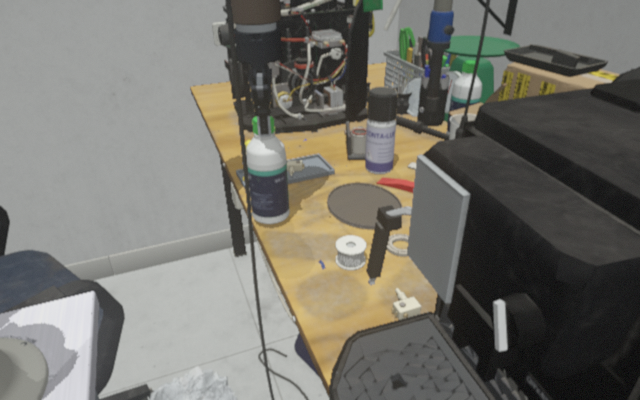

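The bottle hangs upright at about (268,180), over clear bench in front of the lid. I'll lower it the last 11 mm, set it about 4 mm farther in, and let go.

```bash
python3 -m jog '[[[0.04,0,-0.04],[0,0,0],1],[[0.04,0,-0.07],[0,0,0],1],[[0.04,0,-0.09],[0,0,0],1],[[0.04,0,-0.105],[0,0,0],1],[[0.04,0,-0.105],[0,0,0],1],[[0.04,0,-0.105],[0,0,0],1]]'
```

```text
clock: 5.2
position: [475.8, 249.0, 175.0]
ee_rot: [0.991, -0.135, 0.0, -0.0]
contact_force: [-0.7, 0.0, -3.5]
gripper_width: 36.4
grasp_force: 61.9
```

```bash
python3 -m jog '[[[0,0,-0.01],[0,0,0],1],[[0,0,-0.02],[0,0,0],1],[[0,0,-0.025],[0,0,0],1],[[0,0,-0.025],[0,0,0],1]]'
```

```text
clock: 5.6
position: [476.0, 249.2, 172.8]
ee_rot: [0.991, -0.135, 0.0, -0.0]
contact_force: [-0.8, 1.1, 0.8]
gripper_width: 36.1
grasp_force: 62.3
```

```bash
python3 -m jog '[[[0,0,0],[0,0,0],-1],[[0,0,0],[0,0,0],-1],[[0,0,0],[0,0,0],-1],[[0,0,0],[0,0,0],-1],[[0,0,0],[0,0,0],-1],[[0,0,0],[0,0,0],-1],[[0,0,0.2],[0,0,0],-1],[[0,0,0.5],[0,0,0],-1],[[0,0,0.9],[0,0,0],-1],[[0,0,0.9],[0,0,0],-1]]'
python3 -m jog '[[[0.4,0.87,0],[0,0,0.34],-1],[[0.4,0.87,0],[0,0,0.34],-1],[[0.4,0.87,0],[0,0,0.34],-1],[[0.4,0.87,0],[0,0,0.34],-1],[[0.4,0.87,0],[0,0,0.34],-1]]'
python3 -m jog '[[[0.4,0.87,-0.4],[0,0,0.34],-1],[[0.4,0.87,-0.4],[0,0,0.34],-1],[[0.4,0.87,-0.4],[0,0,0.34],-1],[[0.4,0.87,-0.4],[0,0,0.34],-1],[[0.4,0.87,-0.4],[0,0,0.34],-1],[[0.4,0.87,-0.4],[0,0,0.34],-1]]'
python3 - <<'E'
from h import *
a=grab('wrist','w2');b=grab('top','t2');print(read_state()['joints'])
cv2.imwrite('pics/v2.png',np.vstack([a['frame'],b['frame'][100:270,:]])[:,:,::-1])
E
```

```text
clock: 6.6
position: [478.5, 250.7, 268.5]
ee_rot: [0.991, -0.135, 0.005, -0.004]
contact_force: [-0.4, -0.0, 1.1]
gripper_width: 85.2
grasp_force: 0.0
clock: 7.1
position: [515.7, 336.4, 261.3]
ee_rot: [0.975, 0.221, -0.001, 0.0]
contact_force: [0.2, 0.6, -0.2]
gripper_width: 85.3
grasp_force: 0.0
clock: 7.7
position: [555.7, 423.1, 221.4]
ee_rot: [0.839, 0.545, -0.001, 0.0]
contact_force: [0.2, 0.5, 1.3]
gripper_width: 85.4
grasp_force: 0.0
[ 8.81460966e-01  5.17214080e-01  1.99152475e-01 -6.56432318e-05
 -1.25310772e+00  1.83933375e+00]
```

View pics/v2.png

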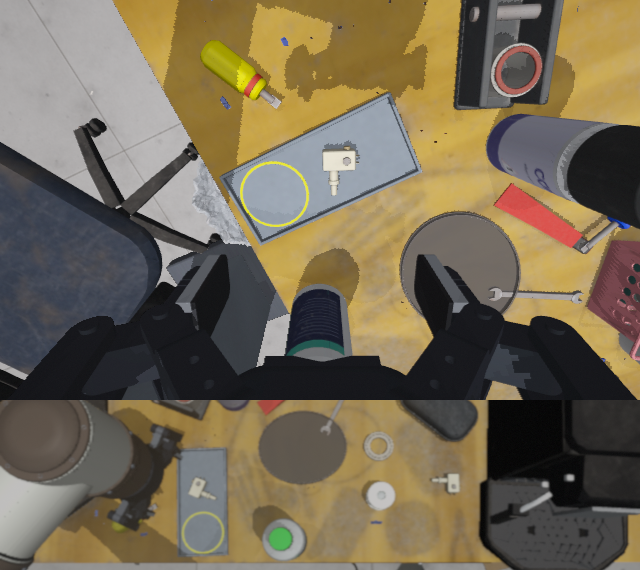

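The wrist view shows the valve block at (340,160) with its spout pointing down, nearly square to the fingers. The empty yellow mark is at (274,194), the bottle stands to the right of the tray, and a wrench jaw rests on the lid at (495,294). I'll measure the valve and the mark from both views.

```bash
cat > mv.py <<'E'
from h import *
for n,b,k in(('w2',(135,205,305,375),13),('t2',(170,207,183,222),7)):
    im=dict(np.load('pics/%s.npz'%n));F=im['frame'].astype(int);P=pts(im);R=np.array(im['R'])
    s=np.zeros((400,640),bool);s[b[0]:b[1],b[2]:b[3]]=1
    raw=s&(F.min(2)>135)&(F[...,0]>F[...,2]+8)
    m=cv2.morphologyEx(raw.astype(np.uint8),cv2.MORPH_OPEN,np.ones((k,k)))>0
    def W(m,h):
        v,u=np.nonzero(m);return np.array([ray(im,x,y,h)for x,y in zip(u,v)])[:,:2].astype(np.float32)
    r=cv2.minAreaRect(W(m,22));print(n,'block',r,np.median(P[m][:,2]),m.sum())
    sp=raw&~(cv2.dilate(m.astype(np.uint8),np.ones((5,5)))>0);print(' spout mean',W(sp,13).mean(0),sp.sum())
    y=(F[...,0]>F[...,2]+70)&(F[...,1]>F[...,2]+70)&(abs(P[...,2]-5)<8)&(P[...,0]<560)&(abs(P[...,1]-414)<42)&(P[...,0]>448)
    w=W(y,4)
    e=cv2.fitEllipse(w);print(' mark',e,len(w))
im=dict(np.load('pics/t2.npz'));F=im['frame'].astype(int)
m=(F[...,1]>F[...,0]+60)&(F[...,1]>F[...,2]+40);m[:,:260]=0;m[:,310:]=0;m[:200]=0
v,u=np.nonzero(m);e=cv2.minEnclosingCircle(np.stack([u,v],1).astype(np.float32));print('cap',e,ray(im,*e[0],198))
E
python3 mv.py
```

```text
w2 block ((568.0072021484375, 423.9458312988281), (20.81244659423828, 20.672826766967773), 66.06237030029297) 21.262103146427332 393
 spout mean [572.07916 406.83502] 351
 mark ((488.31390380859375, 410.92352294921875), (77.66142272949219, 77.93244934082031), 124.5088882446289) 496
t2 block ((568.54248046875, 424.32476806640625), (21.291332244873047, 17.366621017456055), 89.9698715209961) 22.294314548820328 111
 spout mean [576.07294 412.77362] 93
 mark ((489.3652648925781, 413.1750793457031), (77.67949676513672, 78.64091491699219), 171.65081787109375) 38
cap ((280.0, 238.5), 11.10190200805664) [473.71767349 249.83380447 198.        ]
```

```bash
python3 - <<'E'
from h import *
im=dict(np.load('pics/w2.npz'));F=im['frame'].astype(int)
s=np.zeros((400,640),bool);s[140:200,312:368]=1
raw=(s&(F.min(2)>120)&(F[...,0]>F[...,2]+4)).astype(np.uint8)
cl=cv2.morphologyEx(raw,cv2.MORPH_CLOSE,np.ones((9,9)))
m=cv2.morphologyEx(cl,cv2.MORPH_OPEN,cv2.getStructuringElement(2,(17,17)))
m=cv2.morphologyEx(cl,cv2.MORPH_OPEN,np.ones((15,15)))
v,u=np.nonzero(m);w=np.array([ray(im,x,y,22)for x,y in zip(u,v)])[:,:2].astype(np.float32)
print(u.min(),u.max(),v.min(),v.max(),cv2.minAreaRect(w),w.mean(0))
r=cv2.minAreaRect(np.stack([u,v],1).astype(np.float32));print(r)
C=cv2.resize(np.hstack([im['frame'][130:210,300:380],np.dstack([m*255]*3)[130:210,300:380]]),None,fx=5,fy=5,interpolation=0)
cv2.imwrite('pics/c3.png',C[:,:,::-1])
E
```

```text
323 355 151 170 ((574.4375, 421.0853271484375), (20.792400360107422, 34.77473449707031), 65.98188018798828) [574.2292  421.45633]
((339.0, 160.5), (19.0, 32.0), 90.0)
```

View pics/c3.png

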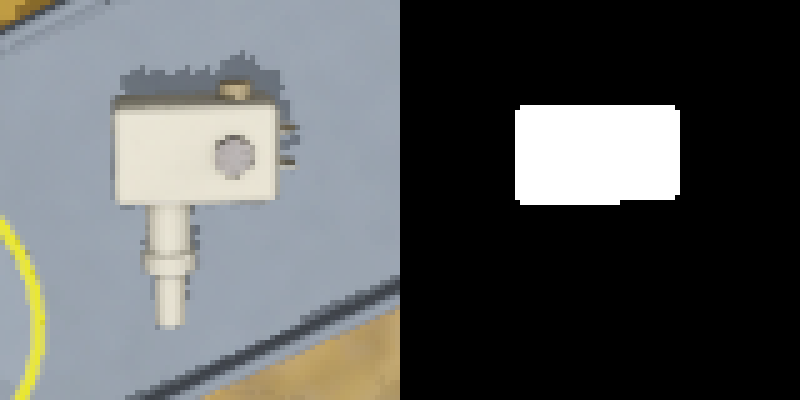

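The block is outlined cleanly, centred at (574.3, 421.2) and square to the fingers. Its measured size of 21×35 mm fits the 22×36 mm given. I'll go down to grip it.

```bash
python3 -m jog '[[[0.18,-0.02,-0.4],[0,0,0],-1],[[0.18,-0.02,-0.8],[0,0,0],-1],[[0.18,-0.02,-1],[0,0,0],-1],[[0.18,-0.02,-1],[0,0,0],-1]]'
python3 -m jog '[[[0,0,-0.4],[0,0,0],-1],[[0,0,-0.7],[0,0,0],-1],[[0,0,-0.9],[0,0,0],-1],[[0,0,-0.9],[0,0,0],-1],[[0,0,-0.9],[0,0,0],-1]]'
```

```text
clock: 8.2
position: [572.0, 419.1, 117.9]
ee_rot: [0.839, 0.544, -0.004, 0.001]
contact_force: [0.2, -0.3, -0.4]
gripper_width: 85.4
grasp_force: 0.0
clock: 8.7
position: [574.8, 421.9, 34.3]
ee_rot: [0.839, 0.545, 0.001, 0.0]
contact_force: [0.3, 0.4, 0.9]
gripper_width: 85.5
grasp_force: 0.0
```

```bash
python3 -m jog '[[[0,0,-0.15],[0,0,0],-1],[[0,0,-0.25],[0,0,0],-1],[[0,0,-0.25],[0,0,0],-1],[[0,0,-0.25],[0,0,0],-1],[[0,0,-0.25],[0,0,0],0],[[0,0,-0.25],[0,0,0],0],[[0,0,-0.25],[0,0,0],1],[[0,0,-0.25],[0,0,0],1],[[0,0,-0.25],[0,0,0],1],[[0,0,-0.25],[0,0,0],1],[[0,0,-0.25],[0,0,0],1]]'
```

```text
clock: 9.8
position: [574.1, 421.5, 8.0]
ee_rot: [0.838, 0.545, 0.001, -0.0]
contact_force: [0.4, 0.0, 4.3]
gripper_width: 34.5
grasp_force: 61.0
```

Gripped. The block read 34.5 mm, the same 1.5 mm under as the cap did. The lid centre is (656.5, 220.7), so with the origin's offset the TCP target is (660, 233.4). I'll lift and carry it there.

```bash
python3 -m jog '[[[0,0,0.2],[0,0,0],1],[[0,0,0.5],[0,0,0],1],[[0,0,0.8],[0,0,0],1],[[0,0,0.8],[0,0,0],1]]'
python3 -m jog '[[[0.15,-0.35,0],[0,0,0],1],[[0.3,-0.7,0],[0,0,0],1],[[0.43,-0.94,0],[0,0,0],1],[[0.43,-0.94,0],[0,0,0],1]]'
python3 -m jog '[[[0.15,-0.35,0],[0,0,0],1],[[0.3,-0.7,0],[0,0,0],1],[[0.43,-0.94,0],[0,0,0],1],[[0.43,-0.94,0],[0,0,0],1],[[0.43,-0.94,0],[0,0,0],1],[[0.43,-0.94,-0.2],[0,0,0],1],[[0.43,-0.94,-0.4],[0,0,0],1],[[0.43,-0.94,-0.4],[0,0,0],1]]'
python3 - <<'E'
from h import *
a=grab('wrist','w4');b=grab('side','s4')
cv2.imwrite('pics/v4.png',np.vstack([a['frame'],b['frame'][80:280]])[:,:,::-1])
E
```

```text
clock: 10.2
position: [575.9, 422.8, 92.2]
ee_rot: [0.838, 0.545, 0.004, -0.001]
contact_force: [0.6, 0.3, -0.1]
gripper_width: 34.1
grasp_force: 60.5
clock: 10.6
position: [617.3, 323.1, 85.7]
ee_rot: [0.84, 0.543, -0.002, 0.0]
contact_force: [0.2, 0.2, -0.3]
gripper_width: 34.2
grasp_force: 60.5
clock: 11.4
position: [656.7, 233.4, 43.4]
ee_rot: [0.838, 0.545, -0.004, -0.001]
contact_force: [-0.3, -0.5, -1.3]
gripper_width: 34.3
grasp_force: 60.5
```

View pics/v4.png

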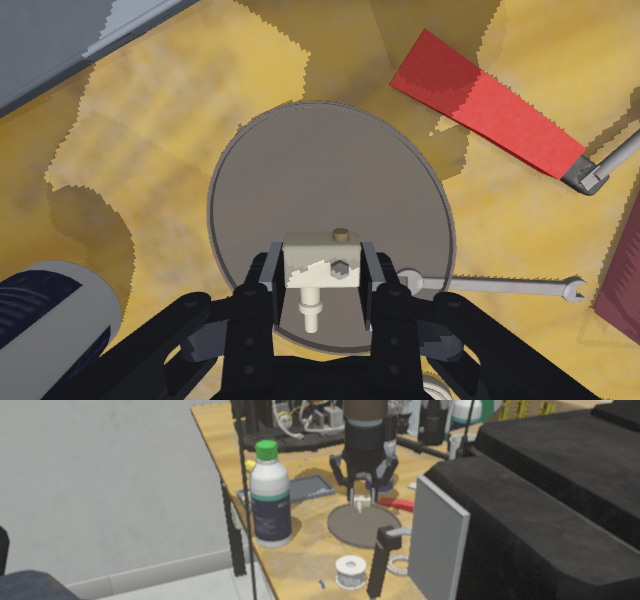

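The valve is held level above the lid. The lid rim spans about u 208–456, v 100–355 and the wrench jaw is at (405,280), near the right finger. I'll compute the positions.

```bash
python3 - <<'E'
from h import *
im=dict(np.load('pics/w4.npz'));P=pts(im)
rim=[(208,215),(455,240),(310,101),(385,350),(230,290),(250,120),(425,150),(450,270)]
w=np.array([ray(im,a,b,8)for a,b in rim])[:,:2].astype(np.float32);print(cv2.fitEllipse(w))
for p in((400,282),(410,270),(425,284),(405,292)): print(p,ray(im,*p,5).round(),P[p[1],p[0]].round())
for p in((285,236),(360,236),(283,285),(360,285),(311,330)):print(p,P[p[1],p[0]].round())
E
```

```text
((656.6255493164062, 219.19287109375), (146.24395751953125, 174.96401977539062), 173.7808837890625)
(400, 282) [685. 176.   5.] [685. 174.   2.]
(410, 270) [694. 182.   5.] [694. 182.   5.]
(425, 284) [700. 168.   5.] [700. 167.   3.]
(405, 292) [686. 168.   5.] [687. 231.  89.]
(285, 236) [644. 251.  45.]
(360, 236) [674. 215.   2.]
(283, 285) [638. 235.  61.]
(360, 285) [669. 221.  61.]
(311, 330) [635. 200.  51.]
```

```bash
python3 -m jog '[[[0,-0.01,-0.15],[0,0,0],1],[[0,-0.01,-0.28],[0,0,0],1],[[0,-0.01,-0.35],[0,0,0],1],[[0,-0.01,-0.38],[0,0,0],1],[[0,-0.01,-0.38],[0,0,0],1],[[0,-0.01,-0.38],[0,0,0],1]]'
```

```text
clock: 12.1
position: [660.1, 232.1, 9.6]
ee_rot: [0.839, 0.545, 0.0, 0.0]
contact_force: [0.2, 0.4, -0.7]
gripper_width: 34.1
grasp_force: 60.5
```

Position is right. I'll lower the last 3.5 mm, then let go, opening to half and then full, and rise.

```bash
python3 -m jog '[[[0,0,-0.01],[0,0,0],1],[[0,0,-0.025],[0,0,0],1],[[0,0,-0.035],[0,0,0],1],[[0,0,-0.035],[0,0,0],1]]'
python3 -m jog '[[[0,0,0],[0,0,0],-0.2],[[0,0,0],[0,0,0],-0.2],[[0,0,0],[0,0,0],-0.2],[[0,0,0],[0,0,0],-0.2],[[0,0,0],[0,0,0],-0.2]]'
```

```text
clock: 12.5
position: [659.9, 232.1, 6.5]
ee_rot: [0.838, 0.545, 0.0, 0.0]
contact_force: [-1.1, -0.3, 2.8]
gripper_width: 34.6
grasp_force: 60.8
clock: 13.0
position: [659.7, 232.0, 5.7]
ee_rot: [0.839, 0.545, -0.0, -0.0]
contact_force: [-0.3, -0.2, 0.1]
gripper_width: 51.3
grasp_force: 0.0
```

```bash
python3 -m jog '[[[0,0,0.1],[0,0,0],-0.2],[[0,0,0.4],[0,0,0],-0.2],[[0,0,0.8],[0,0,0],-0.2],[[0,0,1],[0,0,0],-1]]'
python3 -m jog '[[[0,0,0.5],[0,0,0],-1],[[0,0,1],[0,0,0],-1],[[0,0,1],[0,0,0],-1]]'
python3 -m jog '[[[0,0,0.6],[0,0,0],-1],[[0,0,0.6],[0,0,0],-1],[[0,0,0.6],[0,0,0],-1]]'
python3 -m jog '[[[-0.92,0.08,0],[0,0,-0.34],-1],[[-0.92,0.08,0],[0,0,-0.34],-1],[[-0.92,0.08,0],[0,0,-0.34],-1],[[-0.92,0.08,0],[0,0,-0.34],-1],[[-0.92,0.08,0],[0,0,-0.34],-1],[[-0.92,0.08,0],[0,0,-0.34],-1]]'
python3 -m jog '[[[-0.92,0.09,0],[0,0,-0.34],-1],[[-0.92,0.09,0],[0,0,-0.34],-1],[[-0.92,0.09,0],[0,0,-0.34],-1],[[-0.92,0.09,0],[0,0,-0.34],-1],[[-0.92,0.09,0],[0,0,-0.34],-1],[[-0.92,0.09,0],[0,0,-0.34],-1],[[-0.92,0.09,0],[0,0,-0.34],-1]]'
python3 - <<'E'
from h import *
grab('wrist','w5')
E
```

```text
clock: 13.4
position: [661.6, 232.8, 110.7]
ee_rot: [0.838, 0.545, 0.003, 0.001]
contact_force: [0.9, 0.9, 1.3]
gripper_width: 64.5
grasp_force: 0.0
clock: 13.7
position: [663.9, 233.4, 217.1]
ee_rot: [0.838, 0.545, 0.009, 0.002]
contact_force: [1.7, 0.0, 0.4]
gripper_width: 85.7
grasp_force: 0.0
clock: 14.0
position: [660.9, 232.5, 269.9]
ee_rot: [0.839, 0.545, 0.004, 0.0]
contact_force: [-0.2, 0.5, -0.6]
gripper_width: 85.6
grasp_force: 0.0
clock: 14.6
position: [567.0, 239.8, 264.4]
ee_rot: [0.976, 0.219, -0.001, 0.0]
contact_force: [0.3, 0.7, 0.2]
gripper_width: 85.5
grasp_force: 0.0
clock: 15.3
position: [475.6, 248.9, 265.2]
ee_rot: [0.991, -0.134, -0.0, 0.0]
contact_force: [-0.5, 0.3, 0.1]
gripper_width: 85.4
grasp_force: 0.0
```

View pics/w5.png

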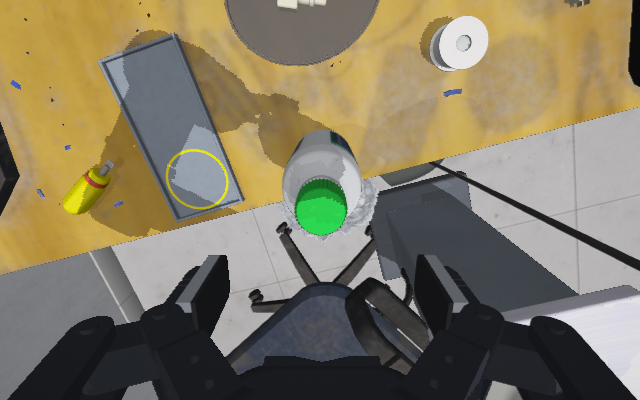

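The cap is at (321,209), as at the first grasp, and the mark is clear at (198,180). I'll regrip and lift.

```bash
python3 -m jog '[[[0,0,-0.3],[0,0,0],-1],[[0,0,-0.6],[0,0,0],-1],[[0,0,-0.8],[0,0,0],-1],[[0,0,-0.92],[0,0,0],-1],[[0,0,-0.92],[0,0,0],-1],[[0,0,-0.92],[0,0,0],1],[[0,0,-0.92],[0,0,0],1],[[0,0,-0.92],[0,0,0],1],[[0,0,-0.92],[0,0,0],1],[[0,0,-0.92],[0,0,0],1],[[0,0,-0.92],[0,0,0],1],[[0,0,-0.92],[0,0,0],1],[[0,0,-0.92],[0,0,0],1]]'
python3 -m jog '[[[0,0,0.1],[0,0,0],1],[[0,0,0.3],[0,0,0],1],[[0,0,0.6],[0,0,0],1],[[0,0,0.85],[0,0,0],1],[[0,0,0.85],[0,0,0],1],[[0,0,0.85],[0,0,0],1]]'
python3 - <<'E'
from h import *
for n,h in(('w1',202),('w5',198)):
    im=dict(np.load('pics/%s.npz'%n));F=im['frame'].astype(int);P=pts(im)
    m=(F[...,1]>F[...,0]+60)&(F[...,1]>F[...,2]+40)&(abs(P[...,2]-h)<4)
    v,u=np.nonzero(m);w=np.array([ray(im,a,b,h)for a,b in zip(u,v)])[:,:2].astype(np.float32);print(n,'cap top',cv2.minEnclosingCircle(w),len(w))
y=(F[...,0]>F[...,2]+110)&(F[...,1]>F[...,2]+100)&(abs(P[...,2]-4)<8)&(abs(P[...,0]-488)<45)&(abs(P[...,1]-412)<43)
v,u=np.nonzero(y);w=np.array([ray(im,a,b,4)for a,b in zip(u,v)])[:,:2].astype(np.float32);print('mark',cv2.fitEllipse(w),len(w))
E
```

```text
clock: 16.65
position: [476.5, 249.6, 175.3]
ee_rot: [0.991, -0.135, 0.001, -0.001]
contact_force: [-0.7, 0.7, 7.0]
gripper_width: 36.4
grasp_force: 60.9
clock: 17.25
position: [474.7, 248.7, 257.7]
ee_rot: [0.991, -0.136, -0.001, 0.0]
contact_force: [-0.6, 0.5, -5.0]
gripper_width: 35.9
grasp_force: 60.8
w1 cap top ((490.18438720703125, 412.95965576171875), 18.309432983398438) 2069
w5 cap top ((474.27105712890625, 247.91433715820312), 18.35175132751465) 1932
mark ((488.478271484375, 410.6256408691406), (77.67431640625, 77.74043273925781), 83.67793273925781) 348
```

```bash
python3 -m jog '[[[0.03,0.3,0],[0,0,0],1],[[0.08,0.6,0],[0,0,0],1],[[0.08,0.82,0],[0,0,0],1],[[0.08,0.82,0],[0,0,0],1]]'
python3 -m jog '[[[0.03,0.3,0],[0,0,0],1],[[0.08,0.6,0],[0,0,0],1],[[0.08,0.82,0],[0,0,0],1],[[0.08,0.82,0],[0,0,0],1],[[0.08,0.82,0],[0,0,0],1],[[0.08,0.82,-0.3],[0,0,0],1],[[0.08,0.82,-0.5],[0,0,0],1],[[0.08,0.82,-0.65],[0,0,0],1],[[0.08,0.82,-0.65],[0,0,0],1],[[0.08,0.82,-0.65],[0,0,0],1],[[0.08,0.82,-0.65],[0,0,0],1]]'
```

```text
clock: 17.65
position: [482.9, 333.1, 256.0]
ee_rot: [0.991, -0.135, -0.001, 0.001]
contact_force: [-0.0, -0.8, -3.6]
gripper_width: 35.9
grasp_force: 61.2
clock: 18.75
position: [492.4, 413.1, 195.3]
ee_rot: [0.991, -0.136, 0.001, -0.001]
contact_force: [0.2, 1.0, -3.2]
gripper_width: 36.2
grasp_force: 61.7
```

Lower 16 mm more, slowly, shifting 1 mm back in x.

```bash
python3 -m jog '[[[-0.01,0,-0.06],[0,0,0],1],[[-0.01,0,-0.1],[0,0,0],1],[[-0.01,0,-0.13],[0,0,0],1],[[-0.01,0,-0.145],[0,0,0],1],[[-0.01,0,-0.15],[0,0,0],1],[[-0.01,0,-0.155],[0,0,0],1],[[-0.01,0,-0.16],[0,0,0],1],[[-0.01,0,-0.16],[0,0,0],1],[[-0.01,0,-0.16],[0,0,0],1]]'
```

```text
clock: 19.65
position: [491.1, 413.0, 179.3]
ee_rot: [0.991, -0.135, 0.001, -0.0]
contact_force: [-1.3, -1.1, 5.6]
gripper_width: 36.4
grasp_force: 62.7
```

```bash
python3 -m jog '[[[0,0,0],[0,0,0],-1],[[0,0,0],[0,0,0],-1],[[0,0,0],[0,0,0],-1],[[0,0,0],[0,0,0],-1],[[0,0,0],[0,0,0],-1],[[0,0,0],[0,0,0],-1],[[0,0,0.2],[0,0,0],-1],[[0,0,0.5],[0,0,0],-1],[[0,0,0.95],[0,0,0],-1],[[0,0,0.95],[0,0,0],-1],[[0,0,0.95],[0,0,0],-1]]'
python3 -m jog '[[[-1,0.58,0],[0,0,0],-1],[[-1,0.58,0],[0,0,0],-1],[[-1,0.58,0],[0,0,0],-1]]'
python3 -m jog '[[[-1,0.58,0],[0,0,0],-1],[[-1,0.58,0],[0,0,0],-1],[[-1,0.58,0],[0,0,0],-1]]'
python3 -m jog '[[[-1,0.58,0],[0,0,0],-1],[[-1,0.58,0],[0,0,0],-1],[[-1,0.58,0],[0,0,0],-1],[[-1,0.58,0],[0,0,0],-1]]'
python3 - <<'E'
from h import *
a=grab('top','t6');b=grab('side','s6')
cv2.imwrite('pics/v6.png',np.vstack([a['frame'][80:280],b['frame'][60:300]])[:,:,::-1])
im=a;F=im['frame'].astype(int);P=pts(im)
m=(F[...,1]>F[...,0]+60)&(F[...,1]>F[...,2]+40)&(P[...,2]>190)&(P[...,2]<215);m[:200]=0
v,u=np.nonzero(m);e=cv2.minEnclosingCircle(np.stack([u,v],1).astype(np.float32));print('cap',e,ray(im,*e[0],202))
E
```

```text
clock: 20.75
position: [491.0, 413.5, 274.4]
ee_rot: [0.991, -0.136, 0.001, -0.002]
contact_force: [0.1, 0.2, -0.7]
gripper_width: 85.4
grasp_force: 0.0
clock: 21.05
position: [387.5, 472.0, 271.2]
ee_rot: [0.991, -0.134, -0.001, 0.001]
contact_force: [0.5, 0.3, 0.0]
gripper_width: 85.5
grasp_force: 0.0
clock: 21.35
position: [287.6, 530.3, 271.5]
ee_rot: [0.991, -0.134, -0.0, 0.001]
contact_force: [-0.2, -0.1, -0.5]
gripper_width: 85.0
grasp_force: 0.0
clock: 21.75
position: [189.2, 587.6, 271.5]
ee_rot: [0.991, -0.134, 0.0, 0.001]
contact_force: [0.3, 0.7, -0.6]
gripper_width: 85.7
grasp_force: 0.0
cap ((173.53977966308594, 228.84091186523438), 11.254321098327637) [488.73645489 413.71864182 202.        ]
```

View pics/v6.png

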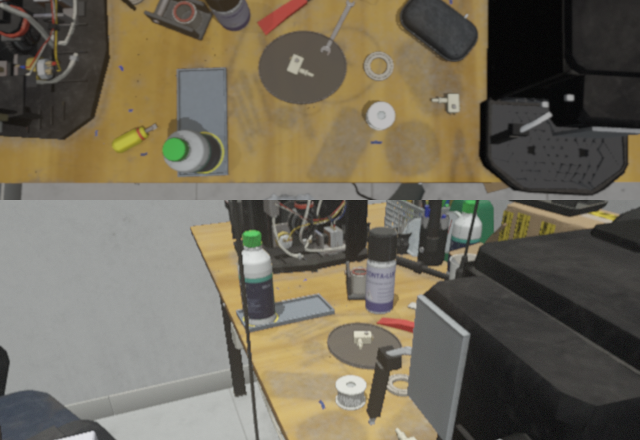

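The bottle stands upright on its mark, with its cap at (488.7, 413.7) against the mark at (489.4, 413.2). The valve lies at about (300,66), in the middle of the lid, and the arm is clear.

```bash
python3 -c "
from bench import job_done
print(job_done())"
```

```text
the job is handed in; nothing more can be done
None
```

The valve lies the same way up in the middle of the smoked lid, the bottle is back upright on its mark (within about 1 mm by the top camera), and the job was handed in at about 22 s with the arm clear.

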